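# Open the vacuum and hold a bowl blank flush on the tilted seal

### The arm

A 6-joint arm with a two-finger parallel gripper is mounted at the origin on the work surface. World frame = base frame: x ahead of the robot, y to its left, z up, the work surface at z = 0. Lengths are in m, angles in rad, forces in N, time in s.
With the tool pointing down it reaches from about 0.3 to 0.825 m from the base axis. Payload 5.4 kg.
Tool frame: the origin (TCP) lies at the centre of the arm's flange, where the gripper is bolted on; the fingertips stand 190 mm ahead of it and the grasp point (between the pads) lies 171 mm ahead of it; z points along the fingers, y is the line along which they close (so a half turn about z gives the same grasp; the last joint's range is limited). The gripper opens to 92 mm and grips with 3 to 60 N. Pads are 20 mm wide; open, the fingers measure 128 mm over their backs; the gripper's body (75 mm by 189 mm) begins 69 mm behind the grasp point.
Start: joints at [-1.477, 0.158, 1.597, -0, 1.386, -0.21], TCP at [0.172, -0.549, 0.405] pointing down, gripper open.
Joint ranges: [-2.91, 2.91], [-0.94, 2.29], [0.18, 2.7], [-1.29, 4.43], [0.17, 2.64], [-3, 3]. Speed limits (rad/s): [2.57, 2.57, 3.14, 3.14, 3.14, 3.14].

### API

Orientations are given as a rotation vector (axis times angle).
In Python, from bench import telemetry, viewer, manip, finder gives the robot as it stands.
- The arm moves only by the tool jog_arm, never from a script. Its argument "deltas" is a list of rows, each an object with "xyz": the shift along the tool's x, y, z as a fraction of full scale, a list of three; "roll": the turn about the tool's z as a fraction of full scale. A call has 1 to 12 rows; each row shifts and turns the commanded pose from where the row before left it, along the tool's axes as they then stand; what a row does not reach is not made up. Full scale, the value 1, is 20 mm for a shift and 0.08 rad for a turn. A row lasts 1/10 s, in which the tool goes at most 50 mm and 8.59 degrees, less where a joint would pass 70% of its speed; a pose out of reach is approached as far as the arm can. A call with a number of a shift or a turn outside -1 to 1 is refused whole. A call with a gripper value outside its range is refused whole. "hand" is the opening, from 0 (shut) to 1 (fully open), set as the call begins (left out, the last holds). The fingers move at their own pace and stop on an object; "squeeze" is the grip in N (left out, the last holds). Time passes only in rows, so rows that do not move let the fingers close. It gives the time, the measured TCP pose, the force, the opening and the grip force at its end, in the units of the state.
- telemetry.observe(): the state, without advancing time (a new reading comes with each control period).
- viewer.read_camera(name): name is "scene" or "top"; returns (picture, depth): 384x512x3 uint8, red, green, blue; 384x512 float32, m along the optical axis (not along the pixel's ray), 0 where there is no reading.
- viewer.camera_info(name): a dict with "fx", "fy", "cx", "cy" (pixels), "rvec" (rotation vector, rad) and "tvec" (3), from world to camera coordinates, as OpenCV has them. Camera axes: x right, y down, z forward; pixel columns grow to the right and rows downward; lengths in m; the calibration is good to about 2 mm. A picture is of the moment at which its call begins. camera_info takes no time and is no camera call.
- manip.finish_job(): hands the job in; it is judged then, once.
Trained networks look in the newest picture that a camera, given by its name, has taken for a name from the list of things; names that differ only in an ending like _2 or _b are one class to them, and where a whole thing is asked for, a point or a joint stands for the part that bears it (a point fixed in the world has none). Each returns a list of dicts, best first, with "score" (0 to 1); they miss things now and then, are a little off and sometimes report something else, mostly with a low value. They report only what shows in the picture. A call takes as long as a camera call. They do not tell look-alikes from the thing itself.
- finder.find_in(camera, thing): "at" ([x, y, z] in m, in world coordinates, good to about 4 mm: the middle of the surface that is visible of it).
- finder.silhouettes(camera, thing): "region" (384x512 bool, what is visible of it).
The state is a dict: "time_s": time; "joints": joint angles; "dq": joint speeds; "effort": joint torques, N m; "tool_pos": TCP position; "eef_rot": TCP orientation; "force": force on the tool from outside, world axes, zero at the start; "ft_torque": the same for the moment, N m; "width": finger opening in m; "grasp_force": force on a finger pad.
Only numpy, scipy, OpenCV 4.12 (cv2) and the standard library are available. Lean on these libraries where they do the work, as an engineer would, in place of code of your own. Each camera call takes 0.05 s, during which the arm holds its last target. There are 200 camera calls.

### The job

Open the red-handled vacuum valve fully, then pick up the pale maple disc by its plywood block and lay its flat underside flush and centred on the sloped black seal of the tilting station. Press it in gently against the spring, to about half of the seal's travel and never hard down, and finish while still gripping the block and holding it there. Leave the blue valve, the station's tilt and everything else on the bench alone.

Things in the scene. Friction and masses are not known exactly. Their poses are not given: they have to be found in the camera images.
- red_valve: brass quarter-turn ball valve with the red lever, fixed to the table. Origin: on the table, straight below the lever's turning axis (vertical). A 120 mm brass pipe runs along the valve's y at 45 mm height, top at 66 mm; nothing but the 9 mm radius stem stands between that and the lever. Hub 13 mm radius, 88 to 102 mm above the table.
- red_lever (a joint): turn of the red lever in rad: 0 closed (lever points along the valve's own -x, across the pipe), about 1.57 fully open at its stop (along the valve's own +y, in line with the pipe); it turns clockwise seen from above to open, stays where it is left, needs about 2 N at the grip. Starts at 0 to 0.3.
- red_grip (a point): middle of the red plastic grip on the lever: 70 mm from the turning axis, 95 mm above the table. The grip is 16 mm wide, 16 mm tall and runs from 35 to 90 mm from the axis. Its frame turns with the lever (its -x points outward along the lever).
- blue_valve: brass quarter-turn ball valve with the blue lever, fixed to the table. Origin: on the table, straight below the lever's turning axis (vertical). A 120 mm brass pipe runs along the valve's y at 45 mm height, top at 66 mm; nothing but the 9 mm radius stem stands between that and the lever. Hub 13 mm radius, 88 to 102 mm above the table. Not to be used.
- blue_grip (a point): middle of the blue plastic grip on the lever: 70 mm from the turning axis, 95 mm above the table. The grip is 16 mm wide, 16 mm tall and runs from 35 to 90 mm from the axis. Its frame turns with the lever (its -x points outward along the lever).
- blue_lever (a joint): turn of the blue lever in rad: 0 closed (lever points along the valve's own -x, across the pipe), about 1.57 fully open at its stop (along the valve's own +y, in line with the pipe); it turns clockwise seen from above to open, stays where it is left, needs about 2 N at the grip. Starts at 0 to 0.3. To be left as it is.
- station: white vacuum station, fixed: a 180 x 160 x 12 mm base with two cheeks 12 mm thick at y = +-70 mm of it, up to 95 mm height, between which a round grey head tilts about the station's y axis, 78 mm above the table. Origin: on the table under the middle; its -x side roughly faces the robot. A small brass nipple 42 mm high stands on the base at its +x side. The head and seal are at most 96 mm across.
- head (a joint): tilt of the head in rad: 0 level; as it grows the seal faces more towards the station's -x (towards the robot). It starts between 0.2 and 0.55 and is clamped by stiff friction: a push under 25 N does not turn it.
- head_rim (a point): point on the upper rim of the grey tilting head, on its lower side towards the robot, 52 mm from the tilt axis: shows that the tilt is left alone
- seal_face (a point): centre of the flat black rubber face (90 mm diameter) on top of the head, 42 mm from the tilt axis when not pressed. z points out of the face, y is the tilt axis. It rides in with the seal.
- seal (a joint): how far the seal is pressed in, in m: 0 out, 0.014 hard down; it slides straight along the face's -z on a spring, with an orange collar below it that shows less and less of itself. It takes about 3.5 N to start moving and 0.8 N more for each mm, so about 9 N at half travel.
- maple: pale maple disc, 100 mm diameter, 18 mm thick, lying flat on the table, about 0.1 to 0.2 kg with its block. Origin: centre of the flat underside, z up out of the block. Glued on the middle of the top is a plywood block, 50 mm along x, 26 mm along y, 42 mm high (18 to 60 mm above the underside): grip it across its 26 mm.
- maple_grip (a point): middle of the maple disc's plywood block, 42 mm above the disc's underside; axes as maple
- walnut: dark walnut disc with a block, same shape as the maple one: leave alone. Origin: centre of the underside. Maple and walnut may lie in either of two places.
- glue: white glue bottle, 56 mm diameter, 150 mm high, origin under its middle: leave alone
- wax: low round wax tin, 84 mm diameter, 45 mm high, origin under its middle: leave alone
- gouge: turning gouge lying flat along its x, 410 mm long, origin on the table under the blade, 100 mm from its tip (+x): leave alone
- mallet: wooden mallet standing on its head, 90 mm diameter, 220 mm high, origin under its middle: leave alone
- plane: small hand plane, 200 x 56 mm, 85 mm high, origin under its middle: leave alone
- pot: blue mug, 76 mm diameter, 85 mm high, origin under its middle: leave alone
Mind the look-alikes: they are no part of the job. What is shaped like the maple but pink is not meant.

How it is judged:
On the way, in this order (a step that is already met when the one before it is completed fails the run):
1. the red valve is fully open (value of joint red_lever above 1.43 rad), for 0.2 s.
2. the maple disc is lifted clear in the gripper (height (world z) of maple above 0.05 m and contact force between the fingers and maple above 1.5 N), for 0.2 s.
At the end, for the whole second after the job is handed in: Red lever within 0.14 rad of its open stop; maple disc flush on the seal (3 mm, 0.05 rad), centred within 15 mm, block outward, pressing the seal in 3.5 to 11 mm of its 14 mm (over 4 N); still, and held in the gripper by its block (value of joint red_lever above 1.43 rad and distance between maple and seal_face below 0.015 m and z of maple in the frame of seal_face between -0.003 and 0.003 m and angle between the z axis of maple and the z axis of seal_face, either way round below 0.05 rad and angle between maple's own z axis and vertical below 1 rad and value of joint seal between 0.0035 and 0.011 m and contact force between maple and station above 4 N and contact force between the fingers and maple above 1.5 N and distance between the grasp point and maple_grip below 0.035 m and linear speed of maple below 0.02 m/s); the arm keeps its last pose, push and grip.
It fails at once if the seal is pressed hard down (value of joint seal above 0.0133 m).
It fails at once if the maple disc is pushed harder than 25 N on the station (contact force between maple and station above 25 N).
It fails at once if the blue valve's lever is moved by more than 12 mm at its grip (distance of blue_grip from where it was at the start of the episode above 0.012 m).
It fails at once if the station's head is pushed to another tilt (its rim moves 6 mm) (distance of head_rim from where it was at the start of the episode above 0.006 m).
It fails at once if a bystander is displaced by more than 30 mm (distance of any of walnut, glue, wax, gouge, mallet, plane, pot from where it was at the start of the episode above 0.03 m).
It also fails if it takes over 64 s, if anything falls off the work surface, if the arm or the gripper's body presses on something with over 40 N, if the wrist force passes 120 N, or if a joint passes its speed limit or range.

## Working session

There is one attempt and no reset: what is moved stays moved. The work goes in short steps, Python scripts to look and compute and a tool call to move; the robot and the scene stay as the last step left them, time stands still between calls to the robot, and variables do not carry over. Pictures are saved under pics/ and viewed, at most 10 in all, crops included, and the job is handed in when it is done.

Besides the shell and the picture viewer there is one more tool, called by a JSON object that holds its "method" and its "body", one argument or row to a line. jog_arm: Moves the arm, as the interface text tells. Its arguments: {"type":"object","properties":{"deltas":{"type":"array"},"hand":{"type":"number"},"squeeze":{"type":"number"}},"required":["deltas"]}

```bash
mkdir -p pics; ls
cat > h.py <<'E'
import numpy as np, cv2
from scipy.spatial.transform import Rotation as R
from bench import telemetry, viewer, manip, finder
def cam(n):
    p,d=viewer.read_camera(n); i=viewer.camera_info(n); return p,d,i
def world(d,i):
    v,u=np.mgrid[:384,:512]
    P=np.stack([(u-i['cx'])/i['fx']*d,(v-i['cy'])/i['fy']*d,d],-1)
    Rm=R.from_rotvec(np.ravel(i['rvec'])).as_matrix()
    return (P-np.ravel(i['tvec']))@Rm
def proj(i,X):
    Rm=R.from_rotvec(np.ravel(i['rvec'])).as_matrix()
    c=np.atleast_2d(X)@Rm.T+np.ravel(i['tvec'])
    return np.c_[i['fx']*c[:,0]/c[:,2]+i['cx'],i['fy']*c[:,1]/c[:,2]+i['cy']]
def save(n,p,s=1.0):
    cv2.imwrite(f'pics/{n}.png',cv2.resize(p[...,::-1],None,fx=s,fy=s,interpolation=cv2.INTER_CUBIC))
E
python3 - <<'E'
from h import *
for n in ['scene','top']:
    p,d,i=cam(n); W=world(d,i); np.savez(f'{n}0.npz',p=p,d=d,W=W)
    save(n+'0',p,1.5)
    for t in ['red_valve','red_grip','blue_grip','station','seal_face','maple','walnut']:
        print(n,t,[(np.round(r['at'],3).tolist(),round(r['score'],2),proj(i,r['at']).round().tolist()) for r in finder.find_in(n,t)[:3]])
    
print(telemetry.observe())
E
```

```text
pics
scene red_valve [([0.458, 0.266, 0.053], 0.84, [[325.0, 197.0]])]
scene red_grip [([0.423, 0.271, 0.099], 0.62, [[329.0, 183.0]]), ([0.652, 0.432, 0.076], 0.16, [[367.0, 239.0]])]
scene blue_grip [([0.426, 0.274, 0.098], 0.69, [[329.0, 184.0]]), ([0.617, 0.27, 0.102], 0.41, [[323.0, 219.0]])]
scene station [([0.626, 0.001, 0.011], 0.87, [[249.0, 224.0]]), ([0.618, 0.271, 0.1], 0.38, [[323.0, 219.0]])]
scene seal_face [([0.604, -0.003, 0.116], 0.6, [[250.0, 200.0]])]
scene maple [([0.42, -0.301, 0.019], 0.94, [[189.0, 173.0]]), ([0.276, -0.312, 0.02], 0.55, [[196.0, 151.0]])]
scene walnut [([0.618, -0.263, 0.02], 0.87, [[183.0, 209.0]])]
top red_valve [([0.443, 0.266, 0.054], 0.91, [[165.0, 214.0]])]
top red_grip [([0.611, 0.272, 0.104], 0.19, [[162.0, 167.0]])]
top blue_grip [([0.543, -0.548, 0.1], 0.15, [[384.0, 183.0]])]
top station [([0.587, -0.004, 0.014], 0.76, [[237.0, 177.0]])]
top seal_face [([0.588, 0.0, 0.12], 0.88, [[235.0, 172.0]]), ([0.412, 0.27, 0.103], 0.65, [[162.0, 221.0]])]
top maple [([0.256, -0.311, 0.018], 0.98, [[319.0, 262.0]]), ([0.397, -0.303, 0.018], 0.58, [[316.0, 225.0]])]
top walnut [([0.596, -0.27, 0.02], 0.93, [[306.0, 173.0]])]
{'time_s': 0.8, 'joints': array([-1.47713670e+00,  1.58409846e-01,  1.59696881e+00,  9.23710477e-06,
        1.38623386e+00, -2.10087373e-01]), 'dq': array([-3.75398243e-04, -6.70689517e-04,  3.77113820e-04,  3.60075299e-04,
       -9.55715792e-06,  6.14351582e-04]), 'effort': array([-1.33631416e-03, -3.85549915e+01, -3.22344518e+01,  7.01151160e-02,
        3.06226651e-02, -2.99590859e-07]), 'tool_pos': array([ 0.17196819, -0.54867168,  0.40471125]), 'eef_rot': array([-3.10541227e+00, -4.75287036e-01, -1.60540656e-05]), 'force': array([ 0.68451013, -0.17345708,  0.45721237]), 'ft_torque': array([ 0.01752087, -0.02068309, -0.00658404]), 'grasp_force': 0.0, 'width': 0.09166887524427146}
```

View pics/scene0.png

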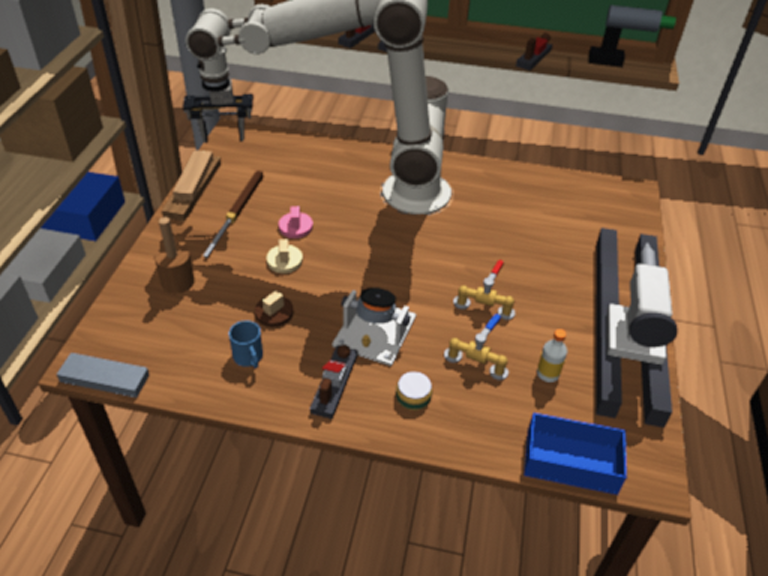

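View pics/top0.png

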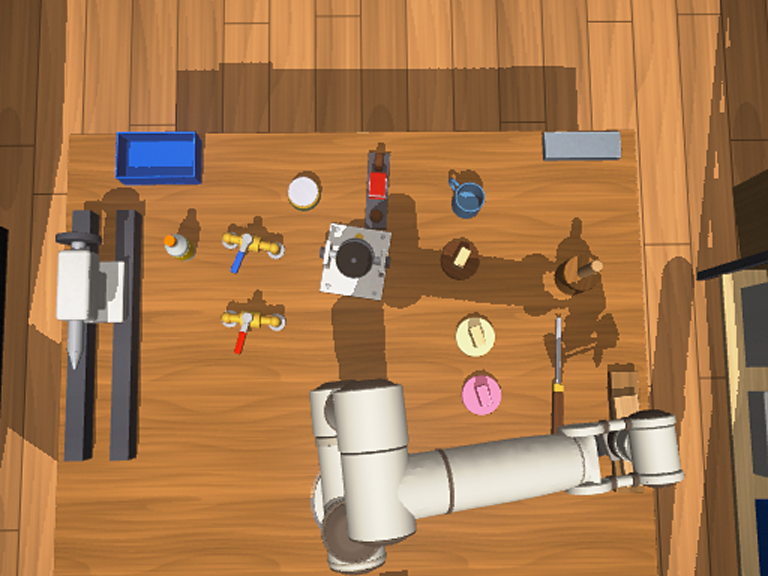

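The scene picture shows the pale maple at about (285,258), the pink look-alike at (295,222) and the dark walnut at (273,308), at 1.5x scale. In the top picture they are at (475,336), (482,395) and (461,260). The red lever is at top (240,342), the blue lever at (237,260) and the station at (354,260). The pale cream disc fits the maple description, because the pink one is excluded and the brown one is walnut. I'll confirm that in a crop and measure.

Run:
```python
from h import *
tiles=[]
for n,boxes in [('top',[(285,205,60,75),(140,140,130,100)]),('scene',[(215,175,80,80)])]:
    z=np.load(n+'0.npz')
    for (u,v,w,h) in boxes:
        c=z['p'][v:v+h,u:u+w]; tiles.append(cv2.resize(c,None,fx=320/h,fy=320/h,interpolation=cv2.INTER_CUBIC)[:320])
m=np.hstack(tiles); s=min(1,800/m.shape[1]); save('crop1',m,s); print(m.shape,s)
z=np.load('top0.npz'); W=z['W']; hsv=cv2.cvtColor(z['p'],cv2.COLOR_RGB2HSV); i=viewer.camera_info('top')
print('cam top pos', -R.from_rotvec(np.ravel(i['rvec'])).as_matrix().T@np.ravel(i['tvec']), i['fx'])
def pca(P):
    c=P.mean(0); w,V=np.linalg.eigh(np.cov((P-c).T)); return c,V[:,-1],np.sqrt(w)
# red lever
for n in ['top','scene']:
    z=np.load(n+'0.npz'); W=z['W']; hsv=cv2.cvtColor(z['p'],cv2.COLOR_RGB2HSV)
    box=(W[...,0]>.3)&(W[...,0]<.52)&(W[...,1]>.18)&(W[...,1]<.36)&(W[...,2]>.02)
    red=box&((hsv[...,0]<5)|(hsv[...,0]>172))&(hsv[...,1]>150)
    P=W[red]; c,v,w=pca(P[:,:2]); print(n,'red',len(P),c,np.median(P[:,2]),'dir',np.degrees(np.arctan2(v[1],v[0])),w, P.min(0),P.max(0))
    br=box&(hsv[...,0]>15)&(hsv[...,0]<30)&(hsv[...,1]>120)&(W[...,2]>.03)
    P=W[br]; c,v,w=pca(P[:,:2]); print('brass',len(P),c,np.degrees(np.arctan2(v[1],v[0])),w)
    hub=box&(W[...,2]>.085)&~red; P=W[hub]; print('hub',len(P),P.mean(0) if len(P) else 0)
    # maple
    box=(np.hypot(W[...,0]-.4,W[...,1]+.303)<.075)
    for a,(lo,hi) in {'disc':(.012,.025),'block':(.05,.07)}.items():
        P=W[box&(W[...,2]>lo)&(W[...,2]<hi)]
        if len(P)<5: continue
        (cc,sz,ang)=cv2.minAreaRect((P[:,:2]*1000).astype(np.float32)); c,v,w=pca(P[:,:2])
        print(n,a,len(P),'mean',c,'rect',cc,sz,ang,'pca',np.degrees(np.arctan2(v[1],v[0])),np.median(P[:,2]))
    # seal
    v=hsv[...,2]; box=(np.hypot(W[...,0]-.595,W[...,1])<.065)&(W[...,2]>.07)
    P=W[box&(v<60)]
    for _ in range(4):
        c=P.mean(0); nn=np.linalg.svd(P-c)[2][2]; nn*=np.sign(nn[2]); r=(P-c)@nn; P=P[abs(r)<max(.004,1.0*r.std())] 
    (cc,sz,ang)=cv2.minAreaRect((P[:,:2]*1000).astype(np.float32))
    print(n,'seal',len(P),c,nn,'tilt',np.arccos(nn[2]),r.std(),cc,sz)
```

```text
(320, 992, 3) 0.8064516129032258
cam top pos [ 0.31113903 -0.04145891  1.85503409] 481.27681071795655
top red 52 [0.38857557 0.27708045] 0.10221349034952086 dir 164.6102562449431 [0.00400427 0.01559823] [0.36282457 0.26383479 0.09259481] [0.41360525 0.28987492 0.11755535]
brass 247 [0.44746385 0.25733012] 84.09878193798481 [0.0096074  0.04068814]
hub 89 [0.42737937 0.2653164  0.10010062]
top disc 363 mean [ 0.40070679 -0.30335177] rect (406.9032287597656, -307.5669860839844) (99.4507064819336, 130.24826049804688) 69.56463623046875 pca 103.0733557849194 0.017928667479961115
top block 95 mean [ 0.40017306 -0.30498665] rect (400.4488525390625, -305.68328857421875) (48.34856033325195, 26.527080535888672) 17.385177612304688 pca -162.34326796870553 0.059224832133637974
top seal 30 [ 0.58120483 -0.01066623  0.11897844] [-0.31765486  0.05466026  0.94662963] tilt 0.3281828212543828 0.0021346540949486923 (584.5281982421875, -2.1081161499023438) (76.69686889648438, 80.23005676269531)
scene red 35 [0.39332193 0.27857405] 0.10068176289927423 dir 163.76025362076922 [0.00428592 0.01471307] [0.37111513 0.26719032 0.09356122] [0.41725384 0.28881502 0.10574831]
brass 268 [0.46187473 0.26233482] 84.84774051726706 [0.00819749 0.04018842]
hub 62 [0.44166247 0.26422436 0.09787521]
scene disc 210 mean [ 0.41295574 -0.3038477 ] rect (412.2279968261719, -304.8501281738281) (97.0457763671875, 95.91850280761719) 16.710081100463867 pca 92.4117314905794 0.01609626290021609
scene block 61 mean [ 0.40659113 -0.30575354] rect (404.67816162109375, -306.71478271484375) (56.08084487915039, 25.248685836791992) 18.065170288085938 pca -159.71993880275087 0.05732997249557374
scene seal 201 [ 0.59133401 -0.00090995  0.11661485] [-0.31919532  0.0703309   0.94507561] tilt 0.3329704659149096 0.0017145582073562148 (590.4537353515625, 0.8486747741699219) (84.51044464111328, 86.28901672363281)
```

View pics/crop1.png

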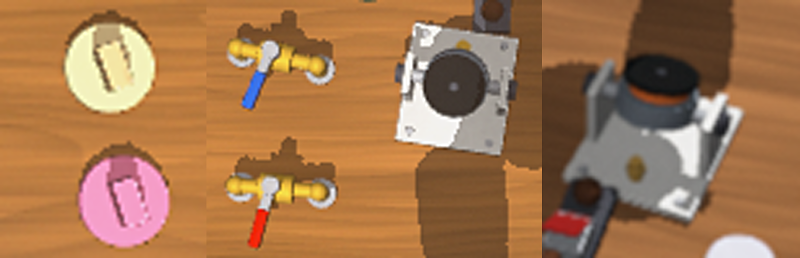

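The crop confirms it: the cream disc (left tile, top) is the maple and the one below it is pink. The red lever is the lower one in the middle tile, swung a little towards open. I'll move over to the red valve with the gripper shut.

{"method": "jog_arm", "body": {
  "deltas": [
    {"xyz":[0.99,-0.92,0],"roll":0},
    {"xyz":[0.99,-0.92,0],"roll":0},
    {"xyz":[0.99,-0.92,0],"roll":0},
    {"xyz":[0.99,-0.92,0],"roll":0},
    {"xyz":[0.99,-0.92,0],"roll":0},
    {"xyz":[0.99,-0.92,0],"roll":0},
    {"xyz":[0.99,-0.92,0],"roll":0},
    {"xyz":[0.99,-0.92,0],"roll":0},
    {"xyz":[0.99,-0.92,0],"roll":0},
    {"xyz":[0.99,-0.92,0],"roll":0},
    {"xyz":[0.99,-0.92,0],"roll":0},
    {"xyz":[0.99,-0.92,0],"roll":0}
  ],
  "hand": 0,
  "squeeze": 20
}}

```text
time_s: 2.0
tool_pos: [0.333, -0.2659, 0.4049]
eef_rot: [3.105, 0.475, 0.0]
force: [0.5, -1.1, 0.1]
width: 0.0005
grasp_force: 0.0
```

{"method": "jog_arm", "body": {
  "deltas": [
    {"xyz":[0.99,-0.92,0],"roll":0},
    {"xyz":[0.99,-0.92,0],"roll":0},
    {"xyz":[0.99,-0.92,0],"roll":0},
    {"xyz":[0.99,-0.92,0],"roll":0},
    {"xyz":[0.99,-0.92,0],"roll":0},
    {"xyz":[0.27,-0.96,0],"roll":0},
    {"xyz":[0.27,-0.96,0],"roll":0},
    {"xyz":[0.27,-0.96,0],"roll":0},
    {"xyz":[0.27,-0.96,0],"roll":0},
    {"xyz":[0.27,-0.96,0],"roll":0},
    {"xyz":[0.27,-0.96,0],"roll":0},
    {"xyz":[0.27,-0.96,0],"roll":0}
  ]
}}

```text
time_s: 3.2
tool_pos: [0.3953, -0.0091, 0.4049]
eef_rot: [3.105, 0.475, 0.001]
force: [-0.5, -0.5, -0.4]
width: 0.0007
grasp_force: 0.0
```

{"method": "jog_arm", "body": {
  "deltas": [
    {"xyz":[0.27,-0.96,0],"roll":0},
    {"xyz":[0.27,-0.96,0],"roll":0},
    {"xyz":[0.27,-0.96,0],"roll":0},
    {"xyz":[0.27,-0.96,0],"roll":0},
    {"xyz":[0.27,-0.96,0],"roll":0},
    {"xyz":[0.27,-0.96,0],"roll":0},
    {"xyz":[0.27,-0.96,0],"roll":0},
    {"xyz":[0.27,-0.96,0],"roll":0},
    {"xyz":[0.27,-0.96,0],"roll":0},
    {"xyz":[0.27,-0.96,0],"roll":0},
    {"xyz":[0.27,-0.96,0],"roll":0},
    {"xyz":[0.27,-0.96,0],"roll":0}
  ]
}}

```text
time_s: 4.4
tool_pos: [0.3882, 0.2301, 0.4049]
eef_rot: [3.105, 0.476, 0.001]
force: [-0.1, 0.3, -0.3]
width: 0.0001
grasp_force: 0.0
```

{"method": "jog_arm", "body": {
  "deltas": [
    {"xyz":[0,0,0],"roll":-1},
    {"xyz":[0,0,0],"roll":-1},
    {"xyz":[0,0,0],"roll":-1},
    {"xyz":[0,0,0],"roll":-1},
    {"xyz":[0,0,0],"roll":-1},
    {"xyz":[0,0,0],"roll":-1},
    {"xyz":[0,0,0],"roll":-1},
    {"xyz":[0,0,0],"roll":-1},
    {"xyz":[0,0,0],"roll":-1},
    {"xyz":[0,0,0],"roll":-1},
    {"xyz":[0,0,0],"roll":-1},
    {"xyz":[0,0,0],"roll":-1}
  ]
}}

```text
time_s: 5.6
tool_pos: [0.3883, 0.2293, 0.4048]
eef_rot: [2.532, 1.86, 0.0]
force: [0.1, 0.7, 0.0]
width: 0.0004
grasp_force: 0.0
```

```bash
cat >> h.py <<'E'
def goto(xyz,yaw=None):
    s=telemetry.observe(); M=R.from_rotvec(s['eef_rot']).as_matrix()
    y=np.degrees(np.arctan2(M[1,0],M[0,0]))
    print('t',round(s['time_s'],2),'pos',s['tool_pos'].round(4),'yaw',y.round(2),'F',s['force'].round(1),'w',round(s['width'],4),'g',round(s['grasp_force'],1),'q6',s['joints'][5].round(2))
    if xyz is not None: print('shift units(20mm)',(M.T@(np.array(xyz)-s['tool_pos'])/.02).round(3))
    if yaw is not None: print('roll units',round(-np.radians((yaw-y+180)%360-180)/.08,2))
E
python3 - <<'E'
from h import *
goto([.3866,.2503,.27],74.3)
for n in ['scene']:
    z=np.load(n+'0.npz'); W=z['W']; p=z['p'].astype(int)
    # station base top: white, z~.012
for n in ['scene','top']:
    z=np.load(n+'0.npz'); W=z['W']; hsv=cv2.cvtColor(z['p'],cv2.COLOR_RGB2HSV)
    m=(np.hypot(W[...,0]-.61,W[...,1])<.14)&(hsv[...,1]<50)&(hsv[...,2]>70)&(W[...,2]<.02)&(W[...,2]>.004)
    m=cv2.morphologyEx(m.astype(np.uint8),cv2.MORPH_OPEN,np.ones((3,3)))>0
    P=W[m]; print(n,len(P),cv2.minAreaRect((P[:,:2]*1000).astype(np.float32)))
E
```

```text
t 5.6 pos [0.3883 0.2293 0.4048] yaw 72.6 F [0.1 0.7 0. ] w 0.0004 g 0.0 q6 0.57
shift units(20mm) [ 0.976 -0.398  6.74 ]
roll units -0.37
scene 760 ((604.240966796875, -3.7423858642578125), (161.57733154296875, 183.8206329345703), 81.11353302001953)
top 840 ((598.1283569335938, -1.970245361328125), (156.47584533691406, 180.10438537597656), 81.08275604248047)
```

Station yaw is about -8.9°. Next I lower beside the lever.

{"method": "jog_arm", "body": {
  "deltas": [
    {"xyz":[0,-0.4,0.96],"roll":-0.37},
    {"xyz":[0,0,0.96],"roll":0},
    {"xyz":[0,0,0.96],"roll":0},
    {"xyz":[0,0,0.96],"roll":0},
    {"xyz":[0,0,0.96],"roll":0},
    {"xyz":[0,0,0.96],"roll":0},
    {"xyz":[0,0,0.96],"roll":0},
    {"xyz":[0,0,0],"roll":0}
  ]
}}

```text
time_s: 6.4
tool_pos: [0.3795, 0.2314, 0.268]
eef_rot: [-2.506, -1.892, 0.008]
force: [0.1, 0.2, -0.9]
width: 0.0003
grasp_force: 0.0
```

Run:
```python
from h import *
goto([.3866,.2503,.27],74.3)
p,d,i=cam('scene'); W=world(d,i)
u,v=proj(i,[.42,.27,.1])[0].astype(int); save('valve1',p[v-45:v+45,u-60:u+60],6)
```

```text
t 6.4 pos [0.3795 0.2314 0.268 ] yaw 74.1 F [ 0.1  0.2 -0.9] w 0.0003 g 0.0 q6 0.55
shift units(20mm) [ 1.008  0.08  -0.103]
roll units -0.04
```

View pics/valve1.png

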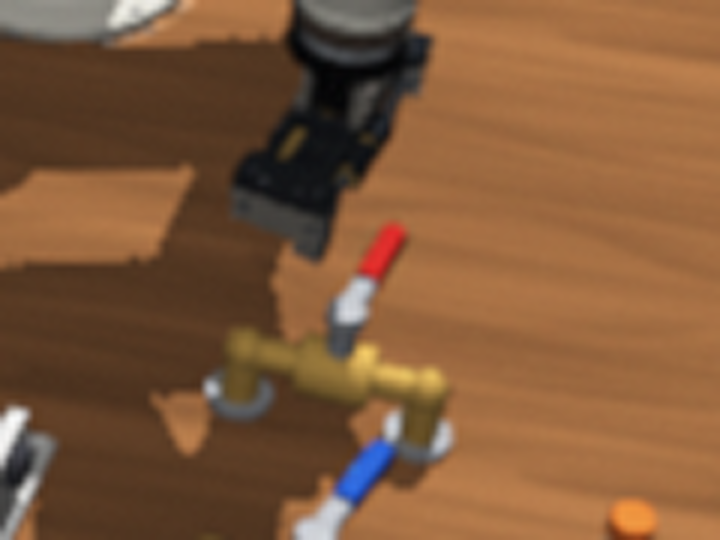

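The shut fingers at (280,230) stand on the closing side of the red lever at (380,250), with clear space to it. I'll approach and sweep along the arc.

{"method": "jog_arm", "body": {
  "deltas": [
    {"xyz":[0.5,0,0],"roll":0},
    {"xyz":[0.5,0.08,0],"roll":0},
    {"xyz":[0.4,0,0],"roll":0},
    {"xyz":[0.24,-0.08,0],"roll":1},
    {"xyz":[0.24,-0.08,0],"roll":1},
    {"xyz":[0.24,-0.08,0],"roll":1},
    {"xyz":[0.24,-0.08,0],"roll":1},
    {"xyz":[0.24,-0.08,0],"roll":1},
    {"xyz":[0.24,-0.08,0],"roll":1}
  ]
}}

```text
time_s: 7.35
tool_pos: [0.3949, 0.2885, 0.2707]
eef_rot: [2.886, 1.239, -0.0]
force: [-0.1, -3.1, -0.0]
width: -0.0
grasp_force: 1.1
```

{"method": "jog_arm", "body": {
  "deltas": [
    {"xyz":[0.24,-0.08,0],"roll":1},
    {"xyz":[0.24,-0.08,0],"roll":1},
    {"xyz":[0.24,-0.08,0],"roll":1},
    {"xyz":[0.24,-0.08,0],"roll":1},
    {"xyz":[0.24,-0.08,0],"roll":1},
    {"xyz":[0.24,-0.08,0],"roll":1}
  ]
}}

```text
time_s: 7.95
tool_pos: [0.4125, 0.3127, 0.2704]
eef_rot: [3.098, 0.517, -0.002]
force: [-1.0, -2.4, 0.7]
width: 0.0006
grasp_force: 1.0
```

```bash
cat > lev.py <<'E'
from h import *
goto(None)
for n in ['top','scene']:
    p,d,i=cam(n); W=world(d,i); hsv=cv2.cvtColor(p,cv2.COLOR_RGB2HSV)
    m=(W[...,0]>.34)&(W[...,0]<.56)&(W[...,1]>.18)&(W[...,1]<.38)&(W[...,2]>.08)&((hsv[...,0]<5)|(hsv[...,0]>172))&(hsv[...,1]>150)
    P=W[m]
    if len(P)>5:
        c=P.mean(0); w,V=np.linalg.eigh(np.cov((P[:,:2]-c[:2]).T)); v=V[:,1]
        print(n,len(P),c,'dir',np.degrees(np.arctan2(v[1],v[0])),'from axis',np.degrees(np.arctan2(c[1]-.261,c[0]-.452)))
E
python3 lev.py
```

```text
t 7.95 pos [0.4125 0.3127 0.2704] yaw 18.96 F [-1.  -2.4  0.7] w 0.0006 g 1.0 q6 1.66
top 7 [0.43473348 0.295932   0.1122084 ] dir 51.44203190760505 from axis 116.3026956076271
scene 56 [0.43432796 0.31928476 0.09974518] dir 109.85151007075055 from axis 106.86739033244496
```

{"method": "jog_arm", "body": {
  "deltas": [
    {"xyz":[0.24,-0.08,0],"roll":1},
    {"xyz":[0.24,-0.08,0],"roll":1},
    {"xyz":[0.24,-0.08,0],"roll":1},
    {"xyz":[0.24,-0.08,0],"roll":1},
    {"xyz":[0.24,-0.08,0],"roll":1},
    {"xyz":[0,0,0],"roll":0}
  ]
}}

```text
time_s: 8.65
tool_pos: [0.4348, 0.3245, 0.2704]
eef_rot: [-3.14, 0.102, -0.0]
force: [0.3, -0.8, 0.3]
width: 0.0006
grasp_force: 0.0
```

```bash
python3 lev.py
```

```text
t 8.65 pos [0.4348 0.3245 0.2704] yaw -3.72 F [ 0.3 -0.8  0.3] w 0.0006 g 0.0 q6 2.05
top 11 [0.44711999 0.2981109  0.12218179] dir 84.60901160237462 from axis 97.49129257535259
scene 59 [0.45902038 0.32455962 0.10030207] dir 87.98124767934628 from axis 83.69703552325625
```

{"method": "jog_arm", "body": {
  "deltas": [
    {"xyz":[0.1,0,0],"roll":0},
    {"xyz":[0.1,0,0],"roll":0},
    {"xyz":[0.1,0,0],"roll":0}
  ]
}}

```text
time_s: 9.05
tool_pos: [0.4396, 0.3241, 0.2703]
eef_rot: [-3.139, 0.104, 0.007]
force: [-11.7, 3.3, 7.7]
width: 0.0006
grasp_force: 6.2
```

{"method": "jog_arm", "body": {
  "deltas": [
    {"xyz":[0.1,0,0],"roll":0},
    {"xyz":[0,0,0],"roll":0}
  ]
}}

```text
time_s: 9.25
tool_pos: [0.4405, 0.3242, 0.2702]
eef_rot: [-3.14, 0.103, 0.014]
force: [-15.4, 2.3, 10.5]
width: 0.0005
grasp_force: 7.5
```

```bash
python3 lev.py
```

```text
t 9.25 pos [0.4405 0.3242 0.2702] yaw -3.77 F [-15.4   2.3  10.5] w 0.0005 g 7.5 q6 2.05
top 12 [0.45184667 0.30158064 0.10284675] dir -171.88197058211884 from axis 90.21648152864148
scene 60 [0.46090968 0.32409006 0.09953376] dir 84.91054081491903 from axis 81.96175320044678
```

The lever is at its stop: the force rose to about 15 N and the lever points at 85°. I'll back off, lift and go over to the maple.

{"method": "jog_arm", "body": {
  "deltas": [
    {"xyz":[-0.5,0,0],"roll":0},
    {"xyz":[-0.5,0,0],"roll":0},
    {"xyz":[-0.3,0,-1],"roll":0},
    {"xyz":[0,0,-1],"roll":0},
    {"xyz":[0,0,-1],"roll":0},
    {"xyz":[0,0,-1],"roll":-0.93},
    {"xyz":[0,0,-1],"roll":-0.93},
    {"xyz":[0,0,-1],"roll":-0.93},
    {"xyz":[0,0,0],"roll":-0.93},
    {"xyz":[0,0,0],"roll":-0.93},
    {"xyz":[0,0,0],"roll":0}
  ]
}}

```text
time_s: 10.45
tool_pos: [0.4165, 0.3251, 0.3904]
eef_rot: [3.105, 0.478, 0.001]
force: [-0.7, -0.6, 0.2]
width: 0.0006
grasp_force: 0.0
```

```bash
python3 - <<'E'
from h import *
goto([.402,-.306,.300],17.5)
E
python3 lev.py
```

```text
t 10.45 pos [0.4165 0.3251 0.3904] yaw 17.52 F [-0.7 -0.6  0.2] w 0.0006 g 0.0 q6 1.7
shift units(20mm) [-10.192  29.871   4.526]
roll units 0.0
t 10.45 pos [0.4165 0.3251 0.3904] yaw 17.52 F [-0.7 -0.6  0.2] w 0.0006 g 0.0 q6 1.7
top 33 [0.45185264 0.32125938 0.1293092 ] dir 72.57754299262042 from axis 90.14011385975161
scene 57 [0.46168173 0.32321901 0.09932468] dir 81.6249815370783 from axis 81.15529358163968
```

{"method": "jog_arm", "body": {
  "deltas": [
    {"xyz":[-0.33,0.96,0],"roll":0},
    {"xyz":[-0.33,0.96,0],"roll":0},
    {"xyz":[-0.33,0.96,0],"roll":0},
    {"xyz":[-0.33,0.96,0],"roll":0},
    {"xyz":[-0.33,0.96,0],"roll":0},
    {"xyz":[-0.33,0.96,0],"roll":0},
    {"xyz":[-0.33,0.96,0],"roll":0},
    {"xyz":[-0.33,0.96,0],"roll":0},
    {"xyz":[-0.33,0.96,0],"roll":0},
    {"xyz":[-0.33,0.96,0],"roll":0},
    {"xyz":[-0.33,0.96,0],"roll":0},
    {"xyz":[-0.33,0.96,0],"roll":0}
  ],
  "hand": 1
}}

```text
time_s: 11.75
tool_pos: [0.4102, 0.0809, 0.3902]
eef_rot: [3.105, 0.476, 0.0]
force: [0.6, -0.6, 0.2]
width: 0.0915
grasp_force: 0.0
```

{"method": "jog_arm", "body": {
  "deltas": [
    {"xyz":[-0.33,0.96,0],"roll":0},
    {"xyz":[-0.33,0.96,0],"roll":0},
    {"xyz":[-0.33,0.96,0],"roll":0},
    {"xyz":[-0.33,0.96,0],"roll":0},
    {"xyz":[-0.33,0.96,0],"roll":0},
    {"xyz":[-0.33,0.96,0],"roll":0},
    {"xyz":[-0.33,0.96,0],"roll":0},
    {"xyz":[-0.33,0.96,0],"roll":0},
    {"xyz":[-0.33,0.96,0],"roll":0},
    {"xyz":[-0.33,0.96,0],"roll":0},
    {"xyz":[-0.33,0.96,0],"roll":0},
    {"xyz":[-0.33,0.96,0],"roll":0}
  ]
}}

```text
time_s: 12.95
tool_pos: [0.4039, -0.1627, 0.3902]
eef_rot: [3.105, 0.475, -0.0]
force: [0.0, -0.2, -0.5]
width: 0.0919
grasp_force: 0.0
```

{"method": "jog_arm", "body": {
  "deltas": [
    {"xyz":[-0.33,0.96,0],"roll":0},
    {"xyz":[-0.33,0.96,0],"roll":0},
    {"xyz":[-0.33,0.96,0],"roll":0},
    {"xyz":[-0.33,0.96,0.5],"roll":0},
    {"xyz":[-0.33,0.96,0.5],"roll":0},
    {"xyz":[-0.33,0.96,0.5],"roll":0},
    {"xyz":[-0.33,0.96,0.5],"roll":0},
    {"xyz":[0,0,0.5],"roll":0},
    {"xyz":[0,0,0],"roll":0}
  ]
}}

```text
time_s: 13.85
tool_pos: [0.4, -0.3033, 0.3384]
eef_rot: [-3.102, -0.475, 0.003]
force: [-0.3, 0.4, -0.3]
width: 0.0919
grasp_force: 0.0
```

Run:
```python
from h import *
goto([.402,-.306,.216],17.5)
p,d,i=cam('scene'); W=world(d,i)
u,v=proj(i,[.40,-.306,.06])[0].astype(int); save('map1',p[v-50:v+40,u-60:u+60],6)
for lo,hi in [(.05,.066)]:
    P=W[(np.hypot(W[...,0]-.4,W[...,1]+.305)<.04)&(W[...,2]>lo)&(W[...,2]<hi)]; print(len(P),P.mean(0) if len(P) else '')
```

```text
t 13.85 pos [ 0.4    -0.3033  0.3384] yaw 17.42 F [-0.3  0.4 -0.3] w 0.0919 g 0.0 q6 0.38
shift units(20mm) [0.064 0.185 6.121]
roll units -0.02
60 [ 0.40623165 -0.30556654  0.05760454]
```

View pics/map1.png

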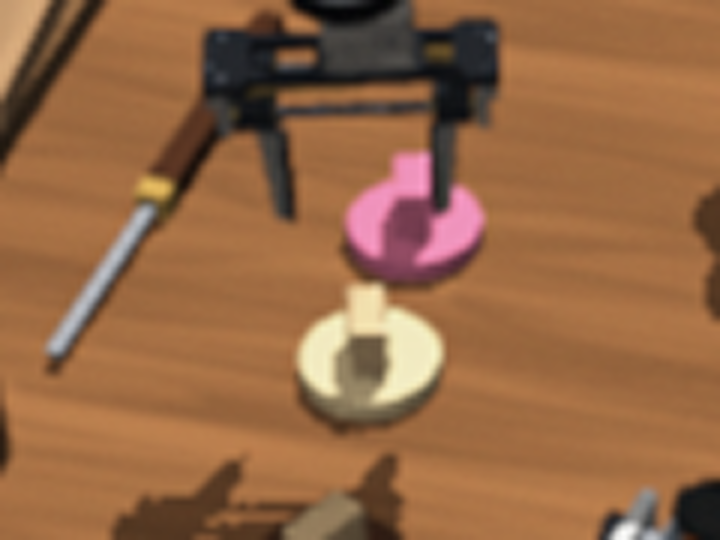

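The open gripper hangs above the cream disc, with its block at (368,308). The pink disc lies behind it. I'll lower and grip.

{"method": "jog_arm", "body": {
  "deltas": [
    {"xyz":[0.1,0.18,0.8],"roll":0},
    {"xyz":[0,0,1],"roll":0},
    {"xyz":[0,0,1],"roll":0},
    {"xyz":[0,0,1],"roll":0},
    {"xyz":[0,0,1],"roll":0},
    {"xyz":[0,0,0.7],"roll":0},
    {"xyz":[0,0,0.55],"roll":0},
    {"xyz":[0,0,0],"roll":0}
  ]
}}

```text
time_s: 14.7
tool_pos: [0.4032, -0.306, 0.2183]
eef_rot: [-3.103, -0.478, 0.002]
force: [0.1, -0.0, 0.1]
width: 0.092
grasp_force: 0.0
```

{"method": "jog_arm", "body": {
  "deltas": [
    {"xyz":[0,0,0],"roll":0},
    {"xyz":[0,0,0],"roll":0},
    {"xyz":[0,0,0],"roll":0},
    {"xyz":[0,0,0],"roll":0},
    {"xyz":[0,0,0],"roll":0},
    {"xyz":[0,0,0],"roll":0},
    {"xyz":[0,0,0],"roll":0},
    {"xyz":[0,0,0],"roll":0}
  ],
  "hand": 0,
  "squeeze": 15
}}

```text
time_s: 15.5
tool_pos: [0.4034, -0.3067, 0.2193]
eef_rot: [-3.105, -0.478, 0.0]
force: [-0.3, -0.3, -0.1]
width: 0.0301
grasp_force: 0.0
```

Run:
```python
from h import *
goto([.403,-.306,.216],17.5)
```

```text
t 15.5 pos [ 0.4034 -0.3067  0.2193] yaw 17.5 F [-0.3 -0.3 -0.1] w 0.0301 g 0.0 q6 0.38
shift units(20mm) [-0.009 -0.042  0.164]
roll units -0.0
```

{"method": "jog_arm", "body": {
  "deltas": [
    {"xyz":[0,0,0.15],"roll":0},
    {"xyz":[0,0,0],"roll":0},
    {"xyz":[0,0,0],"roll":0},
    {"xyz":[0,0,0],"roll":0},
    {"xyz":[0,0,0],"roll":0}
  ]
}}

```text
time_s: 16.0
tool_pos: [0.4038, -0.3068, 0.2176]
eef_rot: [-3.105, -0.479, -0.0]
force: [-2.7, 4.0, 11.3]
width: 0.0259
grasp_force: 15.0
```

{"method": "jog_arm", "body": {
  "deltas": [
    {"xyz":[0,0,-0.5],"roll":0},
    {"xyz":[0,0,-1],"roll":0},
    {"xyz":[0,0,-1],"roll":0},
    {"xyz":[0,0,-1],"roll":0},
    {"xyz":[0,0,-1],"roll":0},
    {"xyz":[0,0,-1],"roll":0},
    {"xyz":[0,0,-1],"roll":0},
    {"xyz":[0,0,-1],"roll":0},
    {"xyz":[0,0,0],"roll":0},
    {"xyz":[0,0,0],"roll":0}
  ]
}}

```text
time_s: 17.0
tool_pos: [0.4033, -0.3066, 0.3659]
eef_rot: [-3.105, -0.478, 0.0]
force: [-0.2, 0.6, -1.8]
width: 0.0262
grasp_force: 14.9
```

```bash
cat > mp.py <<'E'
from h import *
import sys
# disc plane & centre in current picture
def disc(n,g,rad=.085):
    p,d,i=cam(n); W=world(d,i); hsv=cv2.cvtColor(p,cv2.COLOR_RGB2HSV)
    m=(np.linalg.norm(W-g,axis=-1)<rad)&(hsv[...,0]>18)&(hsv[...,0]<35)&(hsv[...,1]>30)&(hsv[...,1]<150)&(hsv[...,2]>90)
    return p,d,i,W,W[m]
def plane(P,up=(0,0,1)):
    best=None; rng=np.random.default_rng(0)
    for _ in range(500):
        a=P[rng.choice(len(P),3,False)]; n=np.cross(a[1]-a[0],a[2]-a[0]); l=np.linalg.norm(n)
        if l<2e-4: continue
        n/=l
        if abs(n[2])<.8: continue
        k=abs((P-a[0])@n)<.0025
        if best is None or k.sum()>best.sum(): best=k
    Q=P[best]; c=Q.mean(0); n=np.linalg.svd(Q-c)[2][2]; n*=np.sign(n[2]); return Q,c,n
if __name__=='__main__':
    goto(None); s=telemetry.observe(); M=R.from_rotvec(s['eef_rot']).as_matrix(); g=s['tool_pos']+M@[0,0,.171]; print('grasp pt',g.round(4))
    for n in ['scene','top']:
        p,d,i,W,P=disc(n,g); print(n,len(P))
        if len(P)>30:
            Q,c,nn=plane(P); print(' plane',len(Q),c.round(4),nn.round(3),'tilt',np.arccos(nn[2]).round(3),'grip height over top',((g-c)@nn).round(4), 'ctr',np.round(cv2.minEnclosingCircle((Q[:,:2]*1000).astype(np.float32)),1) if 0 else cv2.minEnclosingCircle((Q[:,:2]*1000).astype(np.float32)))
        if n=='scene':
            u,v=proj(i,g)[0].astype(int); save(sys.argv[1],p[max(0,v-45):v+45,u-60:u+60],6)
E
python3 mp.py lift1
python3 - <<'E'
from h import *
goto([.601,-.003,.40],-8.9)
E
```

```text
t 17.0 pos [ 0.4033 -0.3066  0.3659] yaw 17.5 F [-0.2  0.6 -1.8] w 0.0262 g 14.9 q6 0.38
grasp pt [ 0.4033 -0.3066  0.1949]
scene 270
 plane 126 [ 0.4182 -0.302   0.1638] [-0.001 -0.019  1.   ] tilt 0.019 grip height over top 0.0312 ctr ((407.6833801269531, -305.92254638671875), 52.18054962158203)
top 108
 plane 57 [ 0.3695 -0.2981  0.1654] [-0.039  0.042  0.998] tilt 0.057 grip height over top 0.0278 ctr ((380.8703918457031, -301.70916748046875), 38.75657272338867)
t 17.1 pos [ 0.4031 -0.3064  0.3647] yaw 17.5 F [ 0.3  0.1 -1.8] w 0.0258 g 14.9 q6 0.38
shift units(20mm) [ 13.995 -11.497  -1.749]
roll units 5.76
```

View pics/lift1.png

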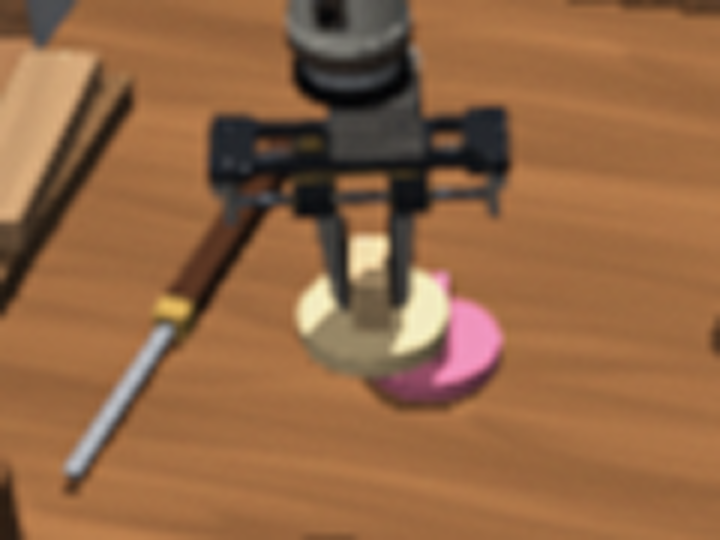

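The disc is held level by its block at (368,250), clear of the table, with the pink disc behind it. Next I carry it over the station and align its yaw to the tilt axis.

{"method": "jog_arm", "body": {
  "deltas": [
    {"xyz":[0,0,-0.8],"roll":0},
    {"xyz":[0.3,-0.3,-0.9],"roll":0},
    {"xyz":[0.65,-0.58,0],"roll":0},
    {"xyz":[0.65,-0.58,0],"roll":0},
    {"xyz":[0.65,-0.58,0],"roll":0},
    {"xyz":[0.65,-0.58,0],"roll":0},
    {"xyz":[0.65,-0.58,0],"roll":0},
    {"xyz":[0.65,-0.58,0],"roll":0},
    {"xyz":[0.65,-0.58,0],"roll":0},
    {"xyz":[0.65,-0.58,0],"roll":0},
    {"xyz":[0.65,-0.58,0],"roll":0},
    {"xyz":[0.65,-0.58,0],"roll":0}
  ]
}}

```text
time_s: 18.3
tool_pos: [0.4965, -0.1487, 0.3986]
eef_rot: [-3.103, -0.478, 0.003]
force: [0.0, -0.1, -1.1]
width: 0.0261
grasp_force: 14.9
```

{"method": "jog_arm", "body": {
  "deltas": [
    {"xyz":[0.65,-0.58,0],"roll":0},
    {"xyz":[0.65,-0.58,0],"roll":0},
    {"xyz":[0.65,-0.58,0],"roll":0},
    {"xyz":[0.65,-0.58,0],"roll":0},
    {"xyz":[0.65,-0.58,0],"roll":0},
    {"xyz":[0.65,-0.58,0],"roll":0},
    {"xyz":[0.65,-0.58,0],"roll":0},
    {"xyz":[0.65,-0.58,0],"roll":0},
    {"xyz":[0.65,-0.58,0],"roll":0},
    {"xyz":[0.5,-0.5,0],"roll":0},
    {"xyz":[0,0,0],"roll":0.96},
    {"xyz":[0,0,0],"roll":0.96}
  ]
}}

```text
time_s: 19.5
tool_pos: [0.5834, -0.0015, 0.3996]
eef_rot: [-3.133, -0.235, 0.002]
force: [0.1, 0.2, -2.0]
width: 0.0259
grasp_force: 14.9
```

{"method": "jog_arm", "body": {
  "deltas": [
    {"xyz":[0,0,0],"roll":0.96},
    {"xyz":[0,0,0],"roll":0.96},
    {"xyz":[0,0,0],"roll":0.96},
    {"xyz":[0,0,0],"roll":0.96},
    {"xyz":[0,0,0],"roll":0},
    {"xyz":[0,0,0],"roll":0}
  ]
}}

```text
time_s: 20.1
tool_pos: [0.5832, -0.0021, 0.3999]
eef_rot: [-3.132, 0.241, 0.001]
force: [0.8, 0.3, -1.3]
width: 0.026
grasp_force: 14.9
```

```bash
python3 mp.py over1
python3 - <<'E'
from h import *
goto([.5856,-.0006,.3526],-8.9)
E
```

```text
t 20.1 pos [ 0.5832 -0.0021  0.3999] yaw -8.8 F [ 0.8  0.3 -1.3] w 0.026 g 14.9 q6 1.51
grasp pt [ 0.5831 -0.0021  0.2289]
scene 316
 plane 163 [0.5995 0.0016 0.1983] [ 0.012 -0.012  1.   ] tilt 0.017 grip height over top 0.0305 ctr ((587.8890991210938, -2.27109956741333), 50.801998138427734)
top 142
 plane 74 [0.5503 0.012  0.1998] [-0.094 -0.001  0.996] tilt 0.094 grip height over top 0.026 ctr ((557.8412475585938, 12.96462631225586), 33.794677734375)
t 20.2 pos [ 0.5832 -0.0021  0.4001] yaw -8.83 F [-0.2  0.1 -0.6] w 0.026 g 14.9 q6 1.51
shift units(20mm) [ 0.107 -0.093  2.375]
roll units 0.02
```

View pics/over1.png

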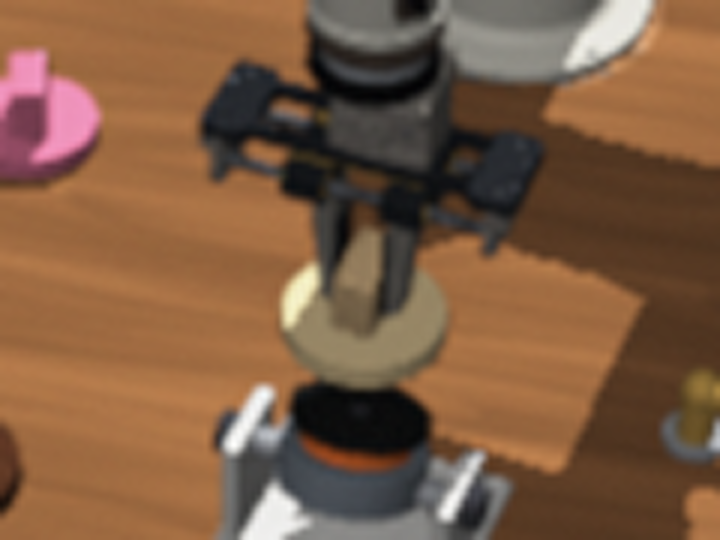

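The disc, with its block at (360,285), hangs centred above the black seal at (360,415). I'll descend near contact, ease the grip, then roll the disc onto the seal about its upper edge.

{"method": "jog_arm", "body": {
  "deltas": [
    {"xyz":[0.06,-0.08,0.6],"roll":0},
    {"xyz":[0,0,0.6],"roll":0},
    {"xyz":[0,0,0.6],"roll":0},
    {"xyz":[0,0,0.5],"roll":0},
    {"xyz":[0,0,0],"roll":0}
  ]
}}

```text
time_s: 20.7
tool_pos: [0.5839, -0.0007, 0.3516]
eef_rot: [-3.132, 0.244, 0.007]
force: [0.0, -0.0, -1.6]
width: 0.0261
grasp_force: 14.9
```

{"method": "jog_arm", "body": {
  "deltas": [
    {"xyz":[0,0,0.1],"roll":0},
    {"xyz":[0,0,0.1],"roll":0},
    {"xyz":[0,0,0],"roll":0}
  ],
  "squeeze": 6
}}

```text
time_s: 21.0
tool_pos: [0.5847, -0.0008, 0.3506]
eef_rot: [3.132, -0.244, 0.001]
force: [0.4, -0.7, -1.5]
width: 0.026
grasp_force: 6.0
```

Run:
```python
from h import *
goto([.5856,-.0006,.3496],-8.9)
```

```text
t 21.0 pos [ 0.5847 -0.0008  0.3506] yaw -8.9 F [ 0.4 -0.7 -1.5] w 0.026 g 6.0 q6 1.52
shift units(20mm) [ 0.041 -0.019  0.05 ]
roll units -0.0
```

{"method": "jog_arm", "body": {
  "deltas": [
    {"xyz":[0,0,0.1],"roll":0},
    {"xyz":[-0.1,0,0.11],"roll":0},
    {"xyz":[-0.1,0,0.11],"roll":0},
    {"xyz":[0,0,0],"roll":0}
  ]
}}

```text
time_s: 21.4
tool_pos: [0.5804, 0.0, 0.3437]
eef_rot: [-3.132, 0.244, 0.0]
force: [-1.0, 0.6, 0.0]
width: 0.0263
grasp_force: 6.0
```

{"method": "jog_arm", "body": {
  "deltas": [
    {"xyz":[-0.1,0,0.12],"roll":0},
    {"xyz":[0,0,0],"roll":0}
  ]
}}

```text
time_s: 21.6
tool_pos: [0.5785, 0.0002, 0.3412]
eef_rot: [-3.132, 0.244, 0.0]
force: [-0.5, 0.5, 0.3]
width: 0.0261
grasp_force: 6.0
```

```bash
python3 mp.py tilt1
python3 - <<'E'
from h import *
goto([.5731,.0013,.3325],-8.9)
E
```

```text
t 21.6 pos [5.785e-01 2.000e-04 3.412e-01] yaw -8.9 F [-0.5  0.5  0.3] w 0.0261 g 6.0 q6 1.52
grasp pt [5.785e-01 2.000e-04 1.702e-01]
scene 285
 plane 136 [0.5999 0.0018 0.1427] [-0.182  0.031  0.983] tilt 0.186 grip height over top 0.0308 ctr ((588.4169921875, -0.08270001411437988), 50.19194030761719)
top 114
 plane 57 [0.5494 0.0135 0.1379] [-0.057 -0.031  0.998] tilt 0.065 grip height over top 0.031 ctr ((554.3604125976562, 14.164290428161621), 31.697216033935547)
t 21.7 pos [5.786e-01 1.000e-04 3.412e-01] yaw -8.9 F [-0.8  1.1 -0.5] w 0.0259 g 6.0 q6 1.52
shift units(20mm) [-0.28  -0.015  0.437]
roll units -0.0
```

It is pivoting as planned: tilt 0.19 rad with about 2 N of contact. I'll continue the arc.

{"method": "jog_arm", "body": {
  "deltas": [
    {"xyz":[-0.09,0,0.13],"roll":0},
    {"xyz":[-0.08,0,0.13],"roll":0},
    {"xyz":[0,0,0],"roll":0}
  ]
}}

```text
time_s: 22.0
tool_pos: [0.5751, 0.0006, 0.3357]
eef_rot: [3.132, -0.244, -0.001]
force: [0.6, 0.7, -1.2]
width: 0.026
grasp_force: 6.0
```

{"method": "jog_arm", "body": {
  "deltas": [
    {"xyz":[-0.08,0,0.13],"roll":0},
    {"xyz":[-0.03,0,0.06],"roll":0},
    {"xyz":[0,0,0],"roll":0}
  ]
}}

```text
time_s: 22.3
tool_pos: [0.5732, 0.0009, 0.3327]
eef_rot: [3.132, -0.244, 0.001]
force: [-0.2, -0.2, 2.6]
width: 0.026
grasp_force: 6.0
```

```bash
python3 mp.py tilt2
python3 - <<'E'
from h import *
goto([.5731,.0013,.3325],-8.9)
E
```

```text
t 22.3 pos [0.5732 0.0009 0.3327] yaw -8.9 F [-0.2 -0.2  2.6] w 0.026 g 6.0 q6 1.52
grasp pt [0.5733 0.0008 0.1617]
scene 254
 plane 140 [0.5968 0.0008 0.1375] [-0.36   0.059  0.931] tilt 0.374 grip height over top 0.0311 ctr ((584.5905151367188, -2.77714467048645), 51.44343185424805)
top 79
 plane 38 [0.5436 0.0088 0.1218] [0.019 0.002 1.   ] tilt 0.019 grip height over top 0.0405 ctr ((543.702392578125, 11.175997734069824), 28.21895980834961)
t 22.4 pos [0.5732 0.0009 0.3328] yaw -8.9 F [ 0.3 -0.1  2.3] w 0.026 g 6.0 q6 1.52
shift units(20mm) [-0.009 -0.019  0.015]
roll units -0.0
```

{"method": "jog_arm", "body": {
  "deltas": [
    {"xyz":[0.016,0,0.047],"roll":0},
    {"xyz":[0.016,0,0.047],"roll":0},
    {"xyz":[0.016,0,0.047],"roll":0},
    {"xyz":[0,0,0],"roll":0}
  ]
}}

```text
time_s: 22.8
tool_pos: [0.5742, 0.0008, 0.3299]
eef_rot: [3.132, -0.244, 0.0]
force: [-0.9, 0.7, 4.7]
width: 0.0256
grasp_force: 6.0
```

```bash
python3 mp.py press1
```

```text
t 22.8 pos [0.5742 0.0008 0.3299] yaw -8.91 F [-0.9  0.7  4.7] w 0.0256 g 6.0 q6 1.52
grasp pt [0.5743 0.0007 0.1589]
scene 255
 plane 131 [0.5961 0.0031 0.1341] [-0.333  0.066  0.941] tilt 0.346 grip height over top 0.0303 ctr ((584.3243408203125, -0.009075164794921875), 50.929107666015625)
top 78
 plane 39 [0.5466 0.0124 0.1193] [-0.408  0.018  0.913] tilt 0.421 grip height over top 0.0246 ctr ((551.082275390625, 12.888599395751953), 29.73316192626953)
```

{"method": "jog_arm", "body": {
  "deltas": [
    {"xyz":[0.016,0,0.047],"roll":0},
    {"xyz":[0.016,0,0.047],"roll":0},
    {"xyz":[0.016,0,0.047],"roll":0},
    {"xyz":[0,0,0],"roll":0},
    {"xyz":[0,0,0],"roll":0}
  ]
}}

```text
time_s: 23.4
tool_pos: [0.5752, 0.0006, 0.3273]
eef_rot: [3.132, -0.244, 0.0]
force: [-1.3, 0.9, 6.1]
width: 0.0263
grasp_force: 6.0
```

{"method": "jog_arm", "body": {
  "deltas": [
    {"xyz":[0,0,0],"roll":0},
    {"xyz":[0,0,0],"roll":0},
    {"xyz":[0,0,0],"roll":0},
    {"xyz":[0,0,0],"roll":0}
  ],
  "squeeze": 12
}}

```text
time_s: 23.8
tool_pos: [0.5751, 0.0006, 0.3273]
eef_rot: [3.132, -0.244, 0.0]
force: [-1.7, 0.1, 6.5]
width: 0.026
grasp_force: 12.0
```

```bash
python3 mp.py press2; python3 lev.py
```

```text
t 23.8 pos [0.5751 0.0006 0.3273] yaw -8.9 F [-1.7  0.1  6.5] w 0.026 g 12.0 q6 1.52
grasp pt [0.5752 0.0006 0.1563]
scene 256
 plane 139 [ 0.5997 -0.0006  0.1323] [-0.332  0.047  0.942] tilt 0.342 grip height over top 0.0307 ctr ((588.1342163085938, 0.3979046940803528), 49.967716217041016)
top 76
 plane 33 [0.5465 0.0132 0.1159] [-0.106  0.157  0.982] tilt 0.19 grip height over top 0.0347 ctr ((551.658935546875, 11.317976951599121), 28.536821365356445)
t 23.9 pos [0.5751 0.0006 0.3273] yaw -8.9 F [-1.7  0.2  5.5] w 0.0253 g 12.0 q6 1.52
top 51 [0.4541846  0.32442932 0.10294955] dir 85.60161515327864 from axis 88.02742444857462
scene 57 [0.4613057  0.32324926 0.0989611 ] dir 83.30090282209464 from axis 81.49775754505255
```

View pics/press2.png

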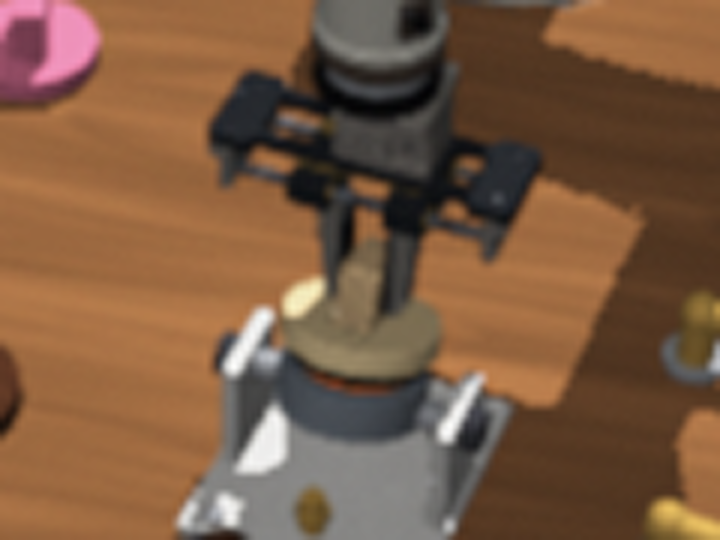

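The picture shows the disc at (360,330) lying flush on the head, with a thin strip of orange collar left at (360,383). The disc normal matches the seal's to about 0.02 rad. The contact force is about 8 N, so the seal is pressed in about 6 mm. The red lever is still open. Handing in.

```bash
python3 -c "
from h import *
print(manip.finish_job())"
```

```text
the job is handed in; nothing more can be done
None
```

I opened the red valve to its stop, set the maple disc flush and centred on the seal, pressed it in about 6 mm by my force estimate (about 8 N), and handed the job in while still gripping the block; no verdict was returned.

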